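# Stick-meter reading through the pot lid on the stirrer

## Robot

A 6-joint arm with a two-finger parallel gripper is mounted at the origin on the work surface. World frame = base frame: x ahead of the robot, y to its left, z up, the work surface at z = 0. Lengths are in m, angles in rad, forces in N, time in s.
With the tool pointing down it reaches from about 0.4 to 0.825 m from the base axis. Payload 7 kg.
Tool frame: the origin (TCP) lies at the very end of the fingers, on their centre line; the grasp point (between the pads) lies 19 mm behind it; z points along the fingers, y is the line along which they close (so a half turn about z gives the same grasp; the last joint's range is limited). The gripper opens to 88 mm and grips with 3 to 60 N. Pads are 19 mm wide; open, the fingers measure 130 mm over their backs; the gripper's body (78 mm by 193 mm) begins 47 mm behind the grasp point.
Start: joints at [1.479, 0.359, 0.012, 0, -1.224, -0.288], TCP at [0.25, 0.627, 0.227] pointing down, gripper open.
Joint ranges: [-3.07, 3.07], [-1.43, 2.12], [-1.02, 1.25], [-3.03, 1.67], [-3.05, -0], [-3.03, 3.03]. Speed limits (rad/s): [2.39, 2.39, 3.01, 3.14, 3.14, 3.14].

## Interface

Orientations are given as a rotation vector (axis times angle).
In Python, from bench import r gives the robot as it stands. The module is installed in compiled form; this text tells all that it offers.
- The arm moves only by the tool apply_moves, never from a script. Its argument "steps" is a list of rows, each a list of 7 numbers: the turn, a rotation vector about the tool's x, y, z in rad, then the shift along the tool's x, y, z in cm, then the finger opening in cm, from 0 to 8.76. A call has 1 to 12 rows; each row shifts and turns the commanded pose from where the row before left it, along the tool's axes as they then stand; what a row does not reach is not made up. A row lasts 1/12 s, in which the tool goes at most 41.7 mm and 7.16 degrees, less where a joint would pass 70% of its speed; a pose out of reach is approached as far as the arm can. A call is refused whole if a number of a shift passes 4.17 or a number of a turn 0.125, either way. A call with a gripper value outside its range is refused whole. The fingers move at their own pace and stop on an object; "force" is the grip in N (left out, the last holds). Time passes only in rows, so rows that do not move let the fingers close. It gives the time, the measured TCP pose, the force, the opening and the grip force at its end, in the units of the state.
- r.sense(): the state, without advancing time (a new reading comes with each control period).
- r.read_camera(name): name is "scene" or "side" or "wrist"; returns a dict with "color" (400x640x3 uint8, red, green, blue), "depth" (400x640 float32, m along the optical axis (not along the pixel's ray), 0 where there is no reading), "fx", "fy", "cx", "cy" (pixels), "R" (3x3) and "t" (3): a world point X has camera coordinates R X + t. Camera axes: x right, y down, z forward; pixel columns grow to the right and rows downward; lengths in m; the calibration is good to about 2 mm. A picture is of the moment at which its call begins.
- r.sign_off(): hands the job in; it is judged then, once.
Trained networks look in the newest picture that a camera, given by its name, has taken for a name from the list of things; names that differ only in an ending like _2 or _b are one class to them, and where a whole thing is asked for, a point or a joint stands for the part that bears it (a point fixed in the world has none). Each returns a list of dicts, best first, with "score" (0 to 1); they miss things now and then, are a little off and sometimes report something else, mostly with a low value. They report only what shows in the picture. A call takes as long as a camera call. They do not tell look-alikes from the thing itself.
- r.search_frame(target, camera): "pixel" ([row, column] in pixels, amid what is visible of it).
The state is a dict: "time": time; "q": joint angles; "joint_vel": joint speeds; "joint_torque": joint torques, N m; "position": TCP position; "eef_rot": TCP orientation; "ft_force": force on the tool from outside, world axes, zero at the start; "moment": the same for the moment, N m; "grip_width": finger opening in m; "gripper_force": force on a finger pad.
Only numpy, scipy, OpenCV 4.12 (cv2) and the standard library are available. Lean on these libraries where they do the work, as an engineer would, in place of code of your own. Each camera call takes 0.05 s, during which the arm holds its last target. There are 200 camera calls.

## Task

Get ready to take a pH reading: stand the pot with the slotted lid in the middle of the stirrer's plate, upright, and let go of it; do not drop it. Then take the stick meter out of its rack and gently lower its probe through the slot in the lid until the tip is about half-way down inside the pot, and finish while still holding the meter there, upright and still, its housing clear of the lid and its tip clear of the bottom. Leave the closed pot, the bottle and the beaker where they stand.

Things in the scene. Friction and masses are not known exactly. Their poses are not given: they have to be found in the camera images.
- plate (a point): Middle of the top face of the magnetic stirrer's plate: white, square, 145 x 145 mm, level, 45 mm above the bench, with a thin grey circle 73 mm across printed round this point. The stirrer is a low grey case fixed on the bench, 205 mm (x) by 150 mm (y); the plate's middle lies 26 mm to +x of the case's middle. z is up; -x points to its control panel with the knob, on the case's front strip.
- pot_mid (a point): Centre, half-way up, of the loose pot with the slotted lid: a round white jar 54 mm across with a ribbed grey screw cap 58 mm across that stays on; 80 mm tall (underside 40 mm below this point), the cap being the top 16 mm; 0.18 to 0.35 kg. z is up; y runs along the slot's long side, x along its short side. It can be gripped round the cap or the jar.
- slot (a point): Centre of the slot in that pot's lid, on the lid's upper face, 39 mm above pot_mid, same axes (the cap's rim stands 1 mm higher). The slot is 26 mm long (y) by 14 mm wide (x), through 4 mm of lid, 2 mm more than the probe each way. Below it the pot is hollow, 48 mm across, its floor 74 mm below this point, with a stirring bar 8 mm high lying on it.
- meter_housing (a point): Centre of the housing of the loose cordless stick meter, upright in its rack: a white block 24 mm thick (x), 38 mm wide (y), 95 mm tall (z, up), display on its +x face; grip it by sides or faces. Below it is the grey probe, a flat bar with rounded edges 12 mm thick (x), 24 mm wide (y), 75 mm long, its end rounded to 6 mm radius. It fits the slot either way round. 0.08 to 0.15 kg.
- meter_tip (a point): Lowest point of the meter's probe, on its centre line, 122.5 mm below meter_housing; same axes.
- rack: The meter's rack, fixed on the bench: a grey stand, foot 86 mm (x) by 100 mm (y), 88 mm tall; origin at the centre of its underside, z up. The probe hangs in a slot 16 x 28 mm in its 70 x 86 mm top plate and the housing rests on the plate, with up to 2 mm of play each way. The meter comes out straight up, by at least 80 mm.
- closed_pot: Bystander: a pot of the same make whose cap has no slot, 58 mm across, 80 mm tall; origin at the centre of its underside.
- bottle: Bystander: a white plastic bottle with a screw cap, 60 mm across, 125 mm tall; origin at the centre of its underside.
- beaker: Bystander: an empty glass beaker, 68 mm across, 88 mm tall; origin at the centre of its underside.
Things that resemble listed ones, but are neither listed nor needed, are in the scene too. Leave any green, purple or red look-alike of the part that bears pot_mid alone.

How it is judged:
By the outcome, as a careful person would: the job done as asked, in the order asked, and still so for the second after the job is handed in, while the arm keeps its last pose, push and grip.
It also fails if it takes over 64 s, if anything falls off the work surface, if the arm or the gripper's body presses on something with over 40 N, if the wrist force passes 120 N, or if a joint passes its speed limit or range.

## Working session

There is one attempt and no reset: what is moved stays moved. The work goes in short steps, Python scripts to look and compute and a tool call to move; the robot and the scene stay as the last step left them, time stands still between calls to the robot, and variables do not carry over. Pictures are saved under pics/ and viewed, at most 11 in all, crops included, and the job is handed in when it is done.

Besides the shell and the picture viewer there is one more tool, called after "Request:" as a command line: name --pt "numbers of a row" for each row, then --argument value for the rest. apply_moves: Moves the arm, as the interface text tells. Its arguments: {"type":"object","properties":{"steps":{"type":"array"},"force":{"type":"number"}},"required":["steps"]}

```bash
mkdir -p pics
cat > h.py <<'E'
from bench import r
import numpy as np, cv2
def cam(n):
    c=r.read_camera(n); return c
def world(c,row,col,d=None):
    row=np.asarray(row);col=np.asarray(col)
    if d is None: d=c["depth"][row.astype(int),col.astype(int)]
    p=np.stack([(col-c["cx"])/c["fx"]*d,(row-c["cy"])/c["fy"]*d,d*np.ones_like(col,float)],-1)
    return (p-c["t"])@c["R"]
def cloud(c):
    R,C=np.mgrid[:400,:640]; P=world(c,R,C); P[c["depth"]==0]=np.nan; return P
def save(c,n): cv2.imwrite("pics/"+n,c["color"][:,:,::-1])
E
python3 - <<'E'
from h import *
s=r.sense(); print(s["position"],s["eef_rot"],s["time"])
ims=[]
for n in["scene","side"]:
    c=cam(n); save(c,n+".png")
    print(n,c["fx"],"campos",-c["R"].T@c["t"])
    for t in["plate","pot_mid","slot","meter_housing","rack","closed_pot","bottle","beaker"]:
        print(n,t,[(round(d["score"],2),np.round(d["pixel"]).tolist(),np.round(world(c,*np.array(d["pixel"])),3).tolist()) for d in r.search_frame(t,n)][:5])
E
```

```text
[0.25011617 0.62642031 0.22558756] [ 3.08340846e+00 -5.92854973e-01 -1.94431431e-04] 0.0
scene 366.8376586434512 campos [ 1.24938826 -0.13355391  0.72195991]
scene plate [(0.96, [226.0, 297.0], [0.585, -0.05, 0.045])]
scene pot_mid [(0.77, [218.0, 173.0], [0.522, -0.353, 0.07]), (0.75, [246.0, 212.0], [0.631, -0.257, 0.065]), (0.7, [210.0, 217.0], [0.52, -0.243, 0.078]), (0.67, [189.0, 213.0], [0.428, -0.256, 0.075]), (0.28, [252.0, 418.0], [1.249, -0.134, 0.722])]
scene slot [(0.9, [210.0, 217.0], [0.522, -0.245, 0.08]), (0.85, [244.0, 211.0], [0.634, -0.258, 0.077]), (0.69, [189.0, 215.0], [0.426, -0.251, 0.071]), (0.6, [218.0, 172.0], [0.524, -0.355, 0.075])]
scene meter_housing [(0.55, [155.0, 403.0], [0.474, 0.269, 0.15]), (0.33, [250.0, 417.0], [0.715, 0.231, 0.034])]
scene rack [(0.76, [189.0, 406.0], [0.46, 0.309, 0.008])]
scene closed_pot [(0.89, [296.0, 200.0], [0.775, -0.278, 0.079])]
scene bottle [(0.79, [239.0, 471.0], [0.74, 0.352, 0.072])]
scene beaker [(0.86, [252.0, 417.0], [0.715, 0.232, 0.027])]
side 386.6795409736115 campos [ 0.50433129 -0.84070268  0.64939173]
side plate [(0.67, [236.0, 311.0], [0.553, -0.085, 0.048])]
side pot_mid [(0.93, [287.0, 290.0], [0.495, -0.283, 0.08]), (0.82, [293.0, 245.0], [0.406, -0.286, 0.075]), (0.82, [332.0, 289.0], [0.49, -0.391, 0.078]), (0.61, [284.0, 340.0], [0.597, -0.286, 0.079])]
side slot [(0.85, [293.0, 240.0], [0.396, -0.287, 0.078]), (0.73, [329.0, 291.0], [0.493, -0.387, 0.082]), (0.72, [290.0, 339.0], [0.594, -0.291, 0.07]), (0.69, [286.0, 285.0], [0.486, -0.282, 0.081])]
side meter_housing [(0.59, [142.0, 273.0], [0.466, 0.26, 0.151])]
side rack [(0.95, [170.0, 276.0], [0.468, 0.239, 0.065])]
side closed_pot [(0.93, [292.0, 408.0], [0.73, -0.312, 0.069])]
side bottle [(0.96, [152.0, 348.0], [0.713, 0.339, 0.064])]
side beaker [(0.84, [174.0, 360.0], [0.727, 0.186, 0.061])]
```

View pics/scene.png

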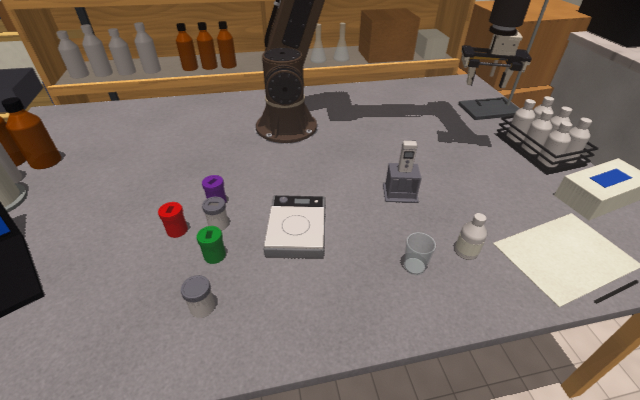

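View pics/side.png

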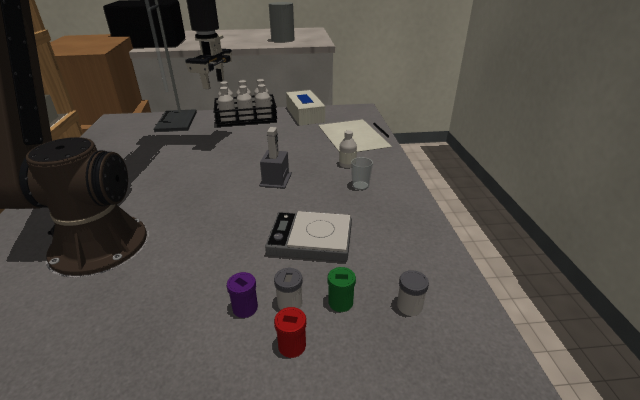

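The scene view shows five pots. They are purple (189,213), red (218,173), green (245,211), white with a grey slotted cap (210,217), and white with a plain cap (296,198). Only (210,217) in scene, which is (287,290) in side, is white with a grey cap and a slot. I'll measure it and check a crop.

```bash
cat > meas.py <<'E'
from h import *
def circ(P):
    A=np.c_[2*P[:,:2],np.ones(len(P))]; x=np.linalg.lstsq(A,(P[:,:2]**2).sum(1),rcond=None)[0]
    return x[:2],np.sqrt(x[2]+x[:2]@x[:2])
def sel(P,x,y,z0,z1,rad):
    return (np.hypot(P[...,0]-x,P[...,1]-y)<rad)&(P[...,2]>z0)&(P[...,2]<z1)
E
python3 - <<'E'
from meas import *
crops=[]
for n in["scene","side"]:
    c=cam(n);P=cloud(c);g=c["color"].astype(int)
    b={"scene":(185,195,50,50),"side":(260,262,60,60)}[n]
    crops.append(cv2.resize(c["color"][b[0]:b[0]+b[2],b[1]:b[1]+b[3]],(400,400),interpolation=cv2.INTER_CUBIC))
    for nm,x,y in[("pot",.5,-.265),("purple",.41,-.265),("red",.5,-.37),("green",.61,-.265),("closed",.745,-.285)]:
        m=sel(P,x,y,.0745,.09,.05); Q=P[m]; cc=cv2.minEnclosingCircle(Q[:,:2].astype(np.float32)*1000)
        print(n,nm,len(Q),"enc",np.round(cc[0],1),round(cc[1],1),"zmed",np.median(Q[:,2]).round(4))
        if nm=="pot":
            d=m|sel(P,x,y,.03,.09,.0); 
            # project to lid plane over full disc
            cx=np.array(cc[0])/1000
            R,C=np.mgrid[:400,:640]; ray=np.stack([(C-c["cx"])/c["fx"],(R-c["cy"])/c["fy"],np.ones(C.shape)],-1)@c["R"]
            o=-c["R"].T@c["t"]; L=o+ray*((.079-o[2])/ray[...,2])[...,None]
            inn=np.hypot(*(np.moveaxis(L[...,:2]-cx,-1,0)))<.022
            br=g.sum(2); th=np.median(br[inn])*.72; dk=inn&(br<th)
            D=L[dk][:,:2]; u,s,v=np.linalg.svd(D-D.mean(0)); print(" slot",len(D),D.mean(0).round(4),"dir deg",np.degrees(np.arctan2(v[0,1],v[0,0])).round(1),s/np.sqrt(len(D)))
    m=(abs(P[...,0]-.47)<.06)&(abs(P[...,1]-.26)<.07)
    for nm,z0,z1 in[("housing top",.178,.19),("housing",.1,.178),("plate rack",.083,.092)]:
        Q=P[m&(P[...,2]>z0)&(P[...,2]<z1)]
        if len(Q)<4: print(nm,len(Q));continue
        print(n,nm,len(Q),Q[:,2].max().round(3),cv2.minAreaRect(Q[:,:2].astype(np.float32)*1000), Q.min(0).round(3),Q.max(0).round(3))
    m=(abs(P[...,0]-.56)<.13)&(abs(P[...,1]+.05)<.12)&(P[...,2]>.0435)&(P[...,2]<.05)&(g.min(2)>150)
    Q=P[m]; print(n,"plate",len(Q),cv2.minAreaRect(Q[:,:2].astype(np.float32)*1000),np.median(Q[:,2]))
cv2.imwrite("pics/crop.png",np.hstack(crops)[:,:,::-1])
E
```

```text
scene pot 271 enc [ 493.7 -252.8] 30.4 zmed 0.0789
 slot 11 [ 0.4897 -0.2562] dir deg 89.6 [0.00738352 0.00200107]
scene purple 219 enc [ 399.  -256.4] 29.6 zmed 0.0788
scene red 283 enc [ 494.8 -361.5] 29.8 zmed 0.0785
scene green 331 enc [ 604.4 -262.2] 29.5 zmed 0.0788
scene closed 548 enc [ 750.1 -288.1] 29.9 zmed 0.0787
scene housing top 77 0.185 ((465.38348388671875, 286.232421875), (37.682376861572266, 25.127458572387695), 75.08683776855469) [0.45  0.267 0.178] [0.479 0.304 0.185]
scene housing 342 0.178 ((472.4281005859375, 281.23828125), (41.04850387573242, 21.486404418945312), 53.430419921875) [0.452 0.266 0.1  ] [0.482 0.304 0.178]
scene plate rack 344 0.092 ((466.6354064941406, 286.9255065917969), (87.95040130615234, 73.84265899658203), 74.15685272216797) [0.421 0.237 0.083] [0.511 0.33  0.092]
scene plate 1975 ((581.2551879882812, -52.30763244628906), (143.92466735839844, 144.96194458007812), 76.2762680053711) 0.04523050786518947
side pot 446 enc [ 491.9 -255.1] 30.3 zmed 0.0799
 slot 15 [ 0.4922 -0.2451] dir deg 34.0 [0.00523222 0.0026365 ]
side purple 466 enc [ 394.8 -259.4] 30.3 zmed 0.0797
side red 620 enc [ 492.6 -363.1] 29.6 zmed 0.0798
side green 451 enc [ 601.3 -265. ] 29.6 zmed 0.0795
side closed 502 enc [ 746.8 -289.8] 30.0 zmed 0.0796
side housing top 49 0.186 ((463.0067443847656, 283.4702453613281), (39.44502639770508, 22.39982032775879), 74.80467224121094) [0.449 0.263 0.178] [0.477 0.301 0.186]
side housing 231 0.178 ((462.7309875488281, 282.8332824707031), (39.57363510131836, 26.60605239868164), 76.81765747070312) [0.448 0.261 0.1  ] [0.479 0.3   0.178]
side plate rack 244 0.092 ((463.2431945800781, 286.05230712890625), (96.15613555908203, 71.32878875732422), 76.2225112915039) [0.42  0.233 0.083] [0.507 0.328 0.092]
side plate 424 ((578.651123046875, -52.450103759765625), (140.3414764404297, 142.02598571777344), 77.01983642578125) 0.045903931991362355
```

View pics/crop.png

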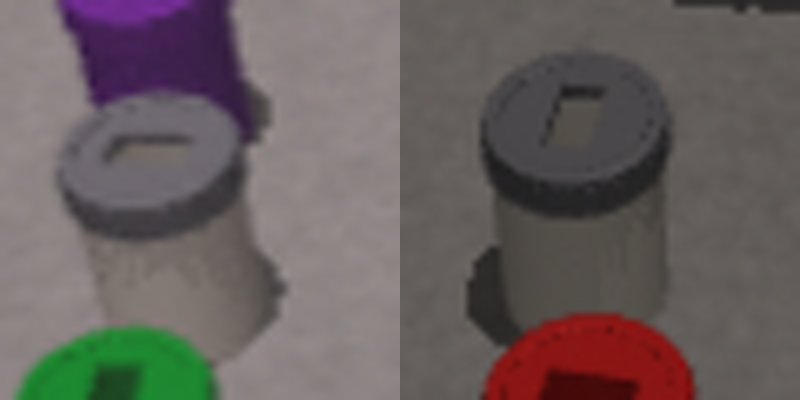

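The crop confirms it: the white jar with the slotted grey cap, at about (0.492, -0.2545). The plate is at about (0.580, -0.052), and the meter at about (0.464, 0.285) with a yaw of about -15°. Next I swing over to the pot.

Request:
apply_moves --pt "0 0 0.06 3.9 0.4 0 8.7" --pt "0 0 0.06 3.9 0.4 0 8.7" --pt "0 0 0.06 3.9 0.4 0 8.7" --pt "0 0 0.06 3.8 0.4 0 8.7" --pt "0 0 0.06 3.8 0.4 0 8.7" --pt "0 0 0.06 3.8 0.4 0 8.7" --pt "0 0 0.06 3.7 0.4 0 8.7" --pt "0 0 0.06 3.7 0.4 0 8.7" --pt "0 0 0.06 3.7 0.4 0 8.7" --pt "0 0 0.06 3.7 0.4 0 8.7" --pt "0 0 0.06 3.6 0.4 0 8.7" --pt "0 0 0.06 3.6 0.4 0 8.7"

```text
time: 2.0
position: [0.557, 0.3039, 0.2265]
eef_rot: [-2.676, 1.646, -0.0]
ft_force: [0.9, 0.1, -0.1]
grip_width: 0.0867
gripper_force: 0.0
```

Request:
apply_moves --pt "0 0 0.06 3.5 0.4 0 8.7" --pt "0 0 0.06 3.5 0.4 0 8.7" --pt "0 0 0.06 3.5 0.4 0 8.7" --pt "0 0 0.06 3.5 0.4 0 8.7" --pt "0 0 0.06 3.4 0.4 0 8.7" --pt "0 0 0.06 3.4 0.4 0 8.7" --pt "0 0 0.06 3.4 0.4 0 8.7" --pt "0 0 0.06 3.4 0.4 0 8.7" --pt "0 0 0.06 3.3 0.4 0 8.7" --pt "0 0 0.06 3.3 0.4 0 8.7" --pt "0 0 0.06 3.3 0.4 0 8.7" --pt "0 0 0.06 3.3 0.4 0 8.7"

```text
time: 3.0
position: [0.5672, -0.0978, 0.2267]
eef_rot: [-1.925, 2.483, -0.0]
ft_force: [0.6, 0.1, 0.2]
grip_width: 0.0873
gripper_force: 0.0
```

```bash
cat > plan.py <<'E'
from h import *
from scipy.spatial.transform import Rotation as Ro
def plan(target,close_deg=None):
    """shift in the present tool axes (cm) to a world TCP target, and turn to make tool vertical with closing line at close_deg"""
    s=r.sense(); R=Ro.from_rotvec(s["eef_rot"]); M=R.as_matrix()
    print("t",round(s["time"],2),"pos",s["position"].round(4),"close line deg",round(np.degrees(np.arctan2(M[1,1],M[0,1])),2),"z",M[:,2].round(4),"q1,q6",np.round([s["q"][0],s["q"][5]],2),"ft",np.round(s["ft_force"],1),"grip",round(s["grip_width"],4),round(s["gripper_force"],1))
    if target is not None: print(" shift cm",(M.T@(np.array(target)-s["position"])*100).round(2))
    if close_deg is not None:
        a=np.radians(close_deg); best=None
        for k in(0,np.pi):
            y=np.array([np.cos(a+k),np.sin(a+k),0]); z=np.array([0,0,-1.]); T=np.c_[np.cross(y,z),y,z]
            v=(R.inv()*Ro.from_matrix(T)).as_rotvec()
            if best is None or np.linalg.norm(v)<np.linalg.norm(best[0]): best=(v,T)
        print(" turn",best[0].round(4),"shift after turn",(best[1].T@(np.array(target)-s["position"])*100).round(2))
E
python3 - <<'E'
from plan import *
plan([.492,-.2545,.2256],-45)
c=cam("wrist");save(c,"wrist.png"); R=c["R"];print("cam",(-R.T@c["t"]).round(3),c["fx"])
print([(round(d["score"],2),np.round(d["pixel"]).tolist(),world(c,*np.array(d["pixel"])).round(3)) for d in r.search_frame("slot","wrist")])
E
```

```text
t 3.0 pos [ 0.5672 -0.0978  0.2267] close line deg 165.56 z [ 3.e-04 -1.e-04 -1.e+00] q1,q6 [ 0.17 -0.42] ft [0.6 0.1 0.2] grip 0.0873 0.0
 shift cm [17.05  3.38  0.1 ]
 turn [-3.000e-04  1.000e-04  5.334e-01] shift after turn [16.4  -5.76  0.11]
cam [ 0.55  -0.164  0.385] 276.0643560072479
[(0.95, [27.0, 353.0], array([ 0.48 , -0.27 ,  0.004])), (0.8, [13.0, 430.0], array([ 0.419, -0.242,  0.079])), (0.74, [45.0, 245.0], array([ 0.614, -0.284,  0.005]))]
```

View pics/wrist.png

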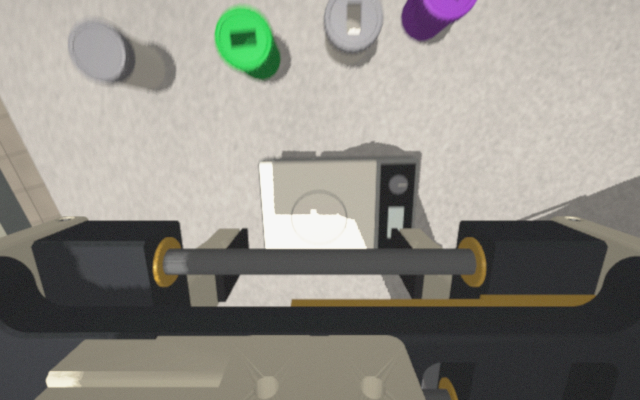

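The wrist view shows the slotted pot at (17,353), with the slot running nearly up and down in the picture. Green is at (40,243) and purple at (10,430). I'll move closer so the slot sits well inside the frame.

Request:
apply_moves --pt "0 0 0.107 0 0 0 8.7" --pt "0 0 0.107 0 0 0 8.7" --pt "0 0 0.107 0 0 0 8.7" --pt "0 0 0.107 0 0 0 8.7" --pt "0 0 0.107 0 0 0 8.7" --pt "0 0 0 2 -1.5 0 8.7" --pt "0 0 0 2 -1.5 0 8.7" --pt "0 0 0 2 -1.5 0 8.7" --pt "0 0 0 2 -1.5 0 8.7" --pt "0 0 0 0 0 0 8.7" --pt "0 0 0 0 0 0 8.7" --pt "0 0 0 0 0 0 8.7"

```text
time: 4.1
position: [0.5536, -0.195, 0.2266]
eef_rot: [-1.204, 2.902, 0.0]
ft_force: [-0.5, -1.0, 0.2]
grip_width: 0.0871
gripper_force: 0.0
```

```bash
cat > slot.py <<'E'
from meas import *
def slot(c,cx,z,rad=.019):
    """slot centre and long-side angle: lid-plane projection of pixels whose depth lies below the lid, plus lid's rim circle"""
    P=cloud(c); R,C=np.mgrid[:400,:640]
    ray=np.stack([(C-c["cx"])/c["fx"],(R-c["cy"])/c["fy"],np.ones(C.shape)],-1)@c["R"]
    o=-c["R"].T@c["t"]; L=(o+ray*((z-o[2])/ray[...,2])[...,None])[...,:2]
    top=sel(P,*cx,z-.0035,z+.006,.036); cc=cv2.minEnclosingCircle((P[top][:,:2]*1000).astype(np.float32))
    ctr=np.array(cc[0])/1000
    hole=(np.hypot(*np.moveaxis(L-ctr,-1,0))<rad)&~(P[...,2]>z-.005)
    D=L[hole]; rect=cv2.minAreaRect((D*1000).astype(np.float32))
    b=cv2.boxPoints(rect); e=[b[1]-b[0],b[2]-b[1]]; e=max(e,key=np.linalg.norm)
    u,s,v=np.linalg.svd(D-D.mean(0),full_matrices=False)
    print("cap",np.round(cc[0],1),round(cc[1],1),"zmed",np.median(P[top][:,2]).round(4),"hole n",len(D),"mean",(D.mean(0)*1000).round(1),"size",np.round(rect[1],1),"rect ctr",np.round(rect[0],1),"long deg rect",np.degrees(np.arctan2(e[1],e[0])).round(1)%180,"svd",(np.degrees(np.arctan2(v[0,1],v[0,0]))%180).round(1))
E
python3 - <<'E'
from slot import *; from plan import plan
plan([.492,-.2545,.2256],-45)
c=cam("wrist"); slot(c,(.492,-.2545),.079)
d=r.search_frame("slot","wrist"); print([(round(x["score"],2),np.round(x["pixel"])) for x in d])
P=cloud(c)
for nm,x,y in[("purple",.397,-.258),("red",.493,-.362),("green",.603,-.263)]:
    m=sel(P,x,y,.0745,.09,.045); 
    if m.sum()>50: print(nm,m.sum(),cv2.minEnclosingCircle((P[m][:,:2]*1000).astype(np.float32)))
save(c,"w2.png")
E
```

```text
t 4.1 pos [ 0.5536 -0.195   0.2266] close line deg 135.06 z [ 1.e-04  2.e-04 -1.e+00] q1,q6 [-0.01 -0.78] ft [-0.5 -1.   0.2] grip 0.0871 0.0
 shift cm [8.56 0.16 0.09]
 turn [0.     0.0002 0.0011] shift after turn [8.56 0.15 0.1 ]
cap [ 492.4 -255.6] 29.4 zmed 0.0795 hole n 340 mean [ 492.7 -255.6] size [25.6 31.2] rect ctr [ 493.4 -255.7] long deg rect 166.0 svd 77.5
[(0.97, array([ 34., 246.])), (0.7, array([ 39., 384.])), (0.67, array([111., 319.])), (0.59, array([172., 247.]))]
purple 2665 ((396.4931640625, -259.3760986328125), 29.716171264648438)
red 2684 ((493.3992919921875, -363.5372619628906), 29.636119842529297)
green 1815 ((602.4855346679688, -265.0216369628906), 29.494455337524414)
```

View pics/w2.png

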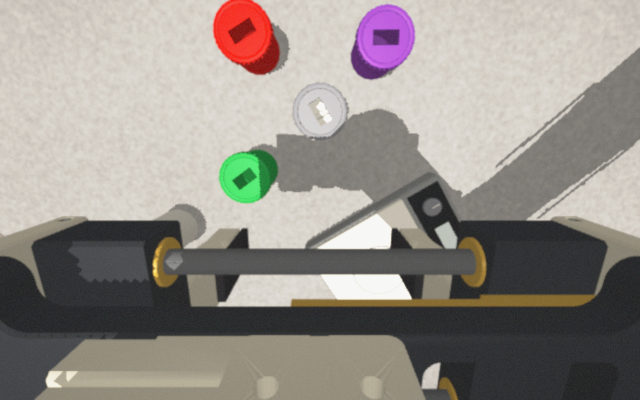

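The white slotted pot is at (111,319), between red (34,243), purple (38,385) and green (177,245). A diagonal grip at -45° clears them all. I'll move over the pot and go down to the cap.

Request:
apply_moves --pt "0 0 0 2.1 0 0 8.7" --pt "0 0 0 2.2 0 0 8.7" --pt "0 0 0 2.2 0.1 0 8.7" --pt "0 0 0 2.1 0 0 8.7" --pt "0 0 0 0 0 2.0 8.7" --pt "0 0 0 0 0 3.0 8.7" --pt "0 0 0 0 0 3.0 8.7" --pt "0 0 0 0 0 2.5 8.7" --pt "0 0 0 0 0 0 8.7" --pt "0 0 0 0 0 0 8.7" --pt "0 0 0 0 0 0 8.7"

```text
time: 5.12
position: [0.4933, -0.2553, 0.1231]
eef_rot: [-1.206, 2.9, -0.002]
ft_force: [0.3, 0.0, 1.3]
grip_width: 0.0872
gripper_force: 0.0
```

```bash
python3 -c "
from plan import *
plan([.4923,-.2553,.052],-45)"
```

```text
t 5.12 pos [ 0.4933 -0.2553  0.1231] close line deg 135.16 z [ 1.5e-03 -9.0e-04 -1.0e+00] q1,q6 [-0.12 -0.66] ft [0.3 0.  1.3] grip 0.0872 0.0
 shift cm [0.08 0.09 7.11]
 turn [-0.0017  0.0005  0.0028] shift after turn [0.07 0.08 7.11]
```

Request:
apply_moves --pt "0 0 0 0.1 0.1 2.0 8.7" --pt "0 0 0 0 0 2.0 8.7" --pt "0 0 0 0 0 1.6 8.7" --pt "0 0 0 0 0 1.0 8.7" --pt "0 0 0 0 0 0.5 8.7" --pt "0 0 0 0 0 0 8.7" --pt "0 0 0 0 0 0 8.7" --pt "0 0 0 0 0 0 7" --pt "0 0 0 0 0 0 6.3" --pt "0 0 0 0 0 0 6.0" --pt "0 0 0 0 0 0 5.7" --pt "0 0 0 0 0 0 5.4" --force 25

```text
time: 6.12
position: [0.4909, -0.2555, 0.0509]
eef_rot: [-1.204, 2.901, -0.001]
ft_force: [1.1, -1.8, 1.9]
grip_width: 0.0593
gripper_force: 0.9
```

Request:
apply_moves --pt "0 0 0 0 0 0 5" --pt "0 0 0 0 0 0 4.5" --pt "0 0 0 0 0 0 4" --pt "0 0 0 0 0 0 4" --pt "0 0 0 0 0 0 4"

```text
time: 6.53
position: [0.4912, -0.2556, 0.0509]
eef_rot: [-1.204, 2.901, -0.001]
ft_force: [1.2, -0.7, 4.0]
grip_width: 0.0564
gripper_force: 25.0
```

```bash
python3 -c "
from plan import *
plan([.58,-.0524,.16],None)"
```

```text
t 6.53 pos [ 0.4912 -0.2556  0.0509] close line deg 135.09 z [ 9.e-04 -4.e-04 -1.e+00] q1,q6 [-0.13 -0.66] ft [ 1.2 -0.7  4. ] grip 0.0564 25.0
 shift cm [-20.67   8.04 -10.91]
```

Cap gripped. I'll lift it and carry it towards the plate.

Request:
apply_moves --pt "0 0 0 0 0 -0.5 4" --pt "0 0 0 0 0 -1.5 4" --pt "0 0 0 0 0 -2.5 4" --pt "0 0 0 0 0 -3 4" --pt "0 0 0 0 0 -2.5 4" --pt "0 0 0 0 0 -1 4" --pt "0 0 0 -1 0.4 0 4" --pt "0 0 0 -2.4 0.9 0 4" --pt "0 0 0 -2.8 1.1 0 4" --pt "0 0 0 -2.8 1.1 0 4" --pt "0 0 0 -2.8 1.1 0 4" --pt "0 0 0 -2.8 1.1 0 4"

```text
time: 7.53
position: [0.5523, -0.1098, 0.1585]
eef_rot: [1.202, -2.899, -0.003]
ft_force: [0.3, -1.1, -3.6]
grip_width: 0.057
gripper_force: 25.0
```

Request:
apply_moves --pt "0 0 0 -2.8 1.1 0 4" --pt "0 0 0 -2.2 0.9 0 4" --pt "0 0 0 -1 0.4 0 4" --pt "0 0 0 0 0 0 4" --pt "0 0 0 0 0 0 4" --pt "0 0 0 0 0 0 4"

```text
time: 8.03
position: [0.5777, -0.0528, 0.1595]
eef_rot: [1.203, -2.9, -0.001]
ft_force: [-0.2, -0.9, -2.3]
grip_width: 0.0567
gripper_force: 25.0
```

```bash
python3 -c "
from plan import *
plan([.58,-.053,.097],-45)
c=cam('scene');P=cloud(c)
m=(abs(P[...,0]-.56)<.15)&(abs(P[...,1]+.05)<.13)&(P[...,2]>.1)&(P[...,2]<.175)
save(c,'s3.png')
# plate top from scene+side: robust edges
c2=cam('side');Q=cloud(c2)
for n,cc,X in(('scene',c,P),('side',c2,Q)):
    k=(abs(X[...,0]-.58)<.11)&(abs(X[...,1]+.05)<.11)&(X[...,2]>.042)&(X[...,2]<.05)&(cc['color'].min(2)>110)
    print(n,k.sum(),cv2.minAreaRect((X[k][:,:2]*1000).astype(np.float32)))
"
```

```text
t 8.03 pos [ 0.5777 -0.0528  0.1595] close line deg 135.06 z [-2.3e-03 -2.0e-04 -1.0e+00] q1,q6 [ 0.25 -1.03] ft [-0.2 -0.9 -2.3] grip 0.0567 25.0
 shift cm [-0.16 -0.19  6.25]
 turn [ 0.0015 -0.0018  0.0011] shift after turn [-0.15 -0.18  6.25]
scene 1579 ((580.07568359375, -52.62678527832031), (144.43630981445312, 146.86593627929688), 77.435302734375)
side 796 ((578.4351196289062, -53.59104919433594), (147.03436279296875, 143.83763122558594), 76.67053985595703)
```

View pics/s3.png

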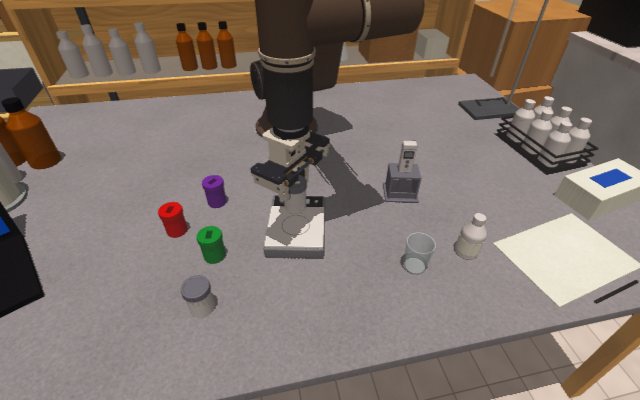

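The pot is held upright over the plate, at about (190,293). I'll lower it gently.

Request:
apply_moves --pt "0 0 0 -0.1 -0.1 1.0 4" --pt "0 0 0 0 0 1.5 4" --pt "0 0 0 0 0 1.5 4" --pt "0 0 0 0 0 0.9 4" --pt "0 0 0 0 0 0.6 4" --pt "0 0 0 0 0 0.3 4" --pt "0 0 0 0 0 0.1 4" --pt "0 0 0 0 0 0 4" --pt "0 0 0 0 0 0 4"

```text
time: 8.88
position: [0.5806, -0.0523, 0.1022]
eef_rot: [-1.204, 2.901, -0.001]
ft_force: [0.3, 0.3, -3.0]
grip_width: 0.0573
gripper_force: 25.0
```

Request:
apply_moves --pt "0 0 0 0 0 0.1 4" --pt "0 0 0 0 0 0.1 4" --pt "0 0 0 0 0 0.1 4" --pt "0 0 0 0 0 0 4"

```text
time: 9.22
position: [0.5801, -0.0523, 0.0985]
eef_rot: [1.204, -2.902, -0.0]
ft_force: [-0.4, -0.8, -2.7]
grip_width: 0.0566
gripper_force: 25.0
```

Request:
apply_moves --pt "0 0 0 0 0 0.1 4" --pt "0 0 0 0 0 0.1 4" --pt "0 0 0 0 0 0 4" --pt "0 0 0 0 0 0 4"

```text
time: 9.55
position: [0.5801, -0.0524, 0.0964]
eef_rot: [1.204, -2.901, -0.0]
ft_force: [0.7, 0.3, -2.2]
grip_width: 0.0571
gripper_force: 25.0
```

Request:
apply_moves --pt "0 0 0 0 0 0.1 4" --pt "0 0 0 0 0 0 4" --pt "0 0 0 0 0 0 4"

```text
time: 9.8
position: [0.5804, -0.0523, 0.0959]
eef_rot: [-1.204, 2.901, -0.0]
ft_force: [-1.4, -0.3, 1.4]
grip_width: 0.0571
gripper_force: 25.0
```

Force is up by about 3.6 N, so the pot is in contact. I'll release slowly, then rise and back off so the wrist camera can look.

Request:
apply_moves --pt "0 0 0 0 0 0 5.8" --pt "0 0 0 0 0 0 6.0" --pt "0 0 0 0 0 0 6.4" --pt "0 0 0 0 0 0 7.0" --pt "0 0 0 0 0 0 7.8" --pt "0 0 0 0 0 0 8.7" --pt "0 0 0 0 0 0 8.7" --pt "0 0 0 0 0 0 8.7"

```text
time: 10.47
position: [0.5802, -0.0524, 0.0955]
eef_rot: [1.204, -2.902, 0.0]
ft_force: [-0.1, 0.0, 0.6]
grip_width: 0.0863
gripper_force: 0.0
```

Request:
apply_moves --pt "0 0 0 0 0 -1 8.7" --pt "0 0 0 0 0 -2.5 8.7" --pt "0 0 0 0 0 -3.5 8.7" --pt "0 0 0 0 0 -3.5 8.7" --pt "0 0 0 0 0 -3 8.7" --pt "0 0 0 -2 0 -1 8.7" --pt "0 0 0 -3 0 0 8.7" --pt "0 0 0 -3 0 0 8.7" --pt "0 0 0 -1 0 0 8.7" --pt "0 0 0 0 0 0 8.7" --pt "0 0 0 0 0 0 8.7" --pt "0 0 0 0 0 0 8.7"

```text
time: 11.47
position: [0.6431, 0.0109, 0.2407]
eef_rot: [1.204, -2.901, 0.0]
ft_force: [0.0, -0.3, 0.0]
grip_width: 0.0873
gripper_force: 0.0
```

Run:
```python
from slot import *; from plan import plan
plan([.464,.286,.25],-15)
c=cam("wrist"); save(c,"w4.png"); slot(c,(.58,-.053),.124); slot(c,(.58,-.053),.124,.0155)
P=cloud(c); s=cam("scene"); slot(s,(.58,-.053),.124)
s=cam("side"); slot(s,(.58,-.053),.124,.0155)
```

```text
t 11.47 pos [0.6431 0.0109 0.2407] close line deg 135.08 z [-5.e-04 -2.e-04 -1.e+00] q1,q6 [ 0.32 -1.1 ] ft [ 0.  -0.3  0. ] grip 0.0873 0.0
 shift cm [-6.83 32.11 -0.93]
 turn [ 3.000e-04 -4.000e-04 -5.222e-01] shift after turn [-21.93  24.42  -0.93]
cap [581.7 -52.2] 29.4 zmed 0.1245 hole n 419 mean [581.8 -52.2] size [27.  21.6] rect ctr [583.6 -52.9] long deg rect 64.9 svd 75.7
cap [581.7 -52.2] 29.4 zmed 0.1245 hole n 418 mean [581.8 -52.2] size [26.7 17.1] rect ctr [580.7 -52. ] long deg rect 72.5 svd 76.1
cap [582.6 -48.8] 30.5 zmed 0.1242 hole n 32 mean [585. -51.] size [27.5 10.2] rect ctr [584.6 -52.6] long deg rect 86.5 svd 84.0
cap [580.  -52.1] 30.7 zmed 0.1249 hole n 27 mean [580.6 -53.5] size [17.8 12.3] rect ctr [580.4 -53.3] long deg rect 83.8 svd 72.0
```

View pics/w4.png

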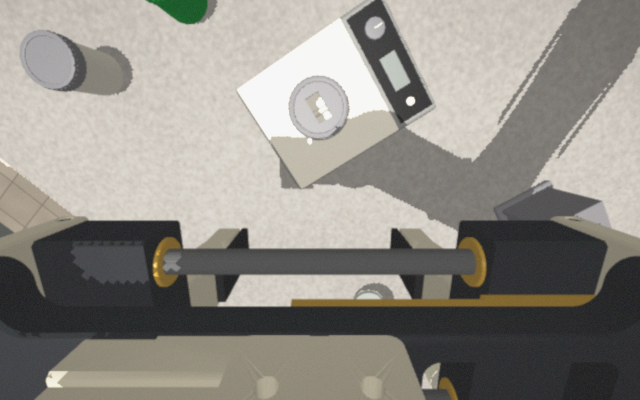

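The wrist view shows the pot upright in the middle of the plate at (107,319), with its slot at about 76°. Now to the meter, stopping short of it to measure.

Request:
apply_moves --pt "0 0 -0.104 0 0 -0.2 8.7" --pt "0 0 -0.104 0 0 -0.2 8.7" --pt "0 0 -0.105 0 0 -0.2 8.7" --pt "0 0 -0.105 0 0 -0.2 8.7" --pt "0 0 -0.104 0 0 -0.1 8.7" --pt "0 0 0 -1.5 1.1 0 8.7" --pt "0 0 0 -2.8 2 0 8.7" --pt "0 0 0 -2.8 2 0 8.7" --pt "0 0 0 -2.8 2 0 8.7" --pt "0 0 0 -2.8 2 0 8.7" --pt "0 0 0 -2.8 2 0 8.7" --pt "0 0 0 -2.8 2 0 8.7"

```text
time: 12.62
position: [0.5637, 0.2228, 0.2501]
eef_rot: [-1.911, 2.493, -0.0]
ft_force: [0.5, 1.0, -0.1]
grip_width: 0.0871
gripper_force: 0.0
```

Request:
apply_moves --pt "0 0 0 -2.8 2 0 8.7" --pt "0 0 0 -2.8 2 0 8.7" --pt "0 0 0 -2.8 2 0 8.7" --pt "0 0 0 -2.8 2 0 8.7" --pt "0 0 0 -2.8 2 0 8.7" --pt "0 0 0 -1.2 1 0 8.7" --pt "0 0 0 0 0 0 8.7" --pt "0 0 0 0 0 0 8.7" --pt "0 0 0 0 0 0 8.7"

```text
time: 13.37
position: [0.4979, 0.3965, 0.2497]
eef_rot: [1.912, -2.493, 0.0]
ft_force: [-0.6, -0.9, 0.8]
grip_width: 0.0872
gripper_force: 0.0
```

Run:
```python
from slot import *; from plan import plan
plan([.464,.2855,.25],-15)
c=cam("wrist"); save(c,"w5.png"); P=cloud(c)
print([(round(d["score"],2),np.round(d["pixel"]),world(c,*np.array(d["pixel"])).round(3)) for d in r.search_frame("meter_housing","wrist")])
m=(abs(P[...,0]-.465)<.07)&(abs(P[...,1]-.285)<.08)
for nm,a,b in(("top",.177,.192),("rack plate",.083,.092),("foot",.0,.02)):
    k=m&(P[...,2]>a)&(P[...,2]<b)
    if nm=="top": k=k
    Q=(P[k][:,:2]*1000).astype(np.float32)
    if len(Q)>5: print(nm,len(Q),np.median(P[k][:,2]).round(4),cv2.minAreaRect(Q))
```

```text
t 13.37 pos [0.4979 0.3965 0.2497] close line deg 164.97 z [ 0.e+00 -2.e-04 -1.e+00] q1,q6 [ 0.98 -1.24] ft [-0.6 -0.9  0.8] grip 0.0872 0.0
 shift cm [11.59  0.39 -0.02]
 turn [-0.0001 -0.0002 -0.0005] shift after turn [11.59  0.4  -0.03]
[(0.6, array([ 69., 323.]), array([0.466, 0.289, 0.184]))]
top 1721 0.1829 ((463.24652099609375, 284.9959411621094), (38.12324523925781, 23.994958877563477), 75.97376251220703)
rack plate 3653 0.0882 ((463.10150146484375, 284.776611328125), (86.04193878173828, 70.15349578857422), 75.94859313964844)
foot 4217 0.0007 ((465.00140380859375, 284.9931945800781), (139.99276733398438, 159.9581298828125), 0.00453325267881155)
```

View pics/w5.png

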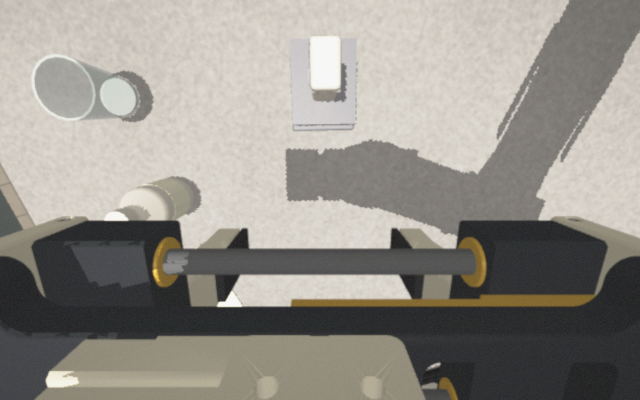

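The wrist view shows the meter top at (63,325) in its rack, measured at (463.2, 285.0) mm with its y axis at 76.0°. The top height of 0.183 and the 38 x 24 mm size match the description. I'll move over it and down.

Request:
apply_moves --pt "0 0 -0.018 0 0 0 8.7" --pt "0 0 0 1.5 0.1 0 8.7" --pt "0 0 0 2.8 0.1 0 8.7" --pt "0 0 0 3 0.2 0 8.7" --pt "0 0 0 2.8 0.2 0 8.7" --pt "0 0 0 1.6 0.1 0 8.7" --pt "0 0 0 0 0 0 8.7" --pt "0 0 0 0 0 0 8.7" --pt "0 0 0 0 0 1.5 8.7" --pt "0 0 0 0 0 1.5 8.7" --pt "0 0 0 0 0 0.5 8.7" --pt "0 0 0 0 0 0 8.7"

```text
time: 14.47
position: [0.4624, 0.2855, 0.213]
eef_rot: [1.933, -2.473, 0.001]
ft_force: [0.4, -0.3, -0.3]
grip_width: 0.0871
gripper_force: 0.0
```

```bash
python3 -c "
from plan import *
plan([.4632,.285,.128],-14)"
```

```text
t 14.47 pos [0.4624 0.2855 0.213 ] close line deg 166.03 z [-0.002  -0.0022 -1.    ] q1,q6 [ 0.91 -1.16] ft [ 0.4 -0.3 -0.3] grip 0.0871 0.0
 shift cm [ 0.  -0.1  8.5]
 turn [ 0.0014 -0.0026  0.0006] shift after turn [ 0.03 -0.09  8.5 ]
```

Request:
apply_moves --pt "0 0 0 0 -0.1 2 8.7" --pt "0 0 0 0 0 2.5 8.7" --pt "0 0 0 0 0 2.2 7" --pt "0 0 0 0 0 1.2 5.5" --pt "0 0 0 0 0 0.5 4.5" --pt "0 0 0 0 0 0 4" --pt "0 0 0 0 0 0 3.5" --pt "0 0 0 0 0 0 3.0" --pt "0 0 0 0 0 0 2.8" --force 20

```text
time: 15.22
position: [0.4642, 0.2859, 0.1318]
eef_rot: [-1.934, 2.473, 0.0]
ft_force: [-0.0, -0.3, 0.2]
grip_width: 0.0464
gripper_force: 0.0
```

Request:
apply_moves --pt "0 0 0 0 0 0 2.6" --pt "0 0 0 0 0 0 2.4" --pt "0 0 0 0 0 0 2" --pt "0 0 0 0 0 0 1.5" --pt "0 0 0 0 0 0 1" --pt "0 0 0 0 0 0 1"

```text
time: 15.72
position: [0.4637, 0.2853, 0.1309]
eef_rot: [-1.934, 2.475, -0.0]
ft_force: [-1.1, -0.1, 3.5]
grip_width: 0.0241
gripper_force: 20.0
```

```bash
python3 -c "
from plan import *
plan([.5815,-.0523,.28],-14)"
```

```text
t 15.72 pos [0.4637 0.2853 0.1309] close line deg 166.02 z [ 3.e-04  2.e-04 -1.e+00] q1,q6 [ 0.91 -1.16] ft [-1.1 -0.1  3.5] grip 0.0241 20.0
 shift cm [ 29.92 -19.59 -14.91]
 turn [-0.0002  0.0002  0.0004] shift after turn [ 29.91 -19.6  -14.91]
```

Gripped at 24.1 mm. I'll lift it straight up.

Request:
apply_moves --pt "0 0 0 0 0 -0.3 1" --pt "0 0 0 0 0 -0.8 1" --pt "0 0 0 0 0 -1.3 1" --pt "0 0 0 0 0 -1.8 1" --pt "0 0 0 0 0 -2 1" --pt "0 0 0 0 0 -2 1" --pt "0 0 0 0 0 -2 1" --pt "0 0 0 0 0 -2 1" --pt "0 0 0 0 0 -1.5 1" --pt "0 0 0 0 0 -0.9 1" --pt "0 0 0 0 0 -0.3 1" --pt "0 0 0 0 0 0 1"

```text
time: 16.72
position: [0.4636, 0.2854, 0.28]
eef_rot: [-1.934, 2.475, 0.001]
ft_force: [-0.1, -0.9, -1.9]
grip_width: 0.024
gripper_force: 20.0
```

Request:
apply_moves --pt "0 0 0 0.8 -0.5 0 1" --pt "0 0 0 1.8 -1.2 0 1" --pt "0 0 0 2.3 -1.5 0 1" --pt "0 0 0 2.5 -1.6 0 1" --pt "0 0 0 2.5 -1.6 0 1" --pt "0 0 0 2.5 -1.6 0 1" --pt "0 0 0 2.5 -1.6 0 1" --pt "0 0 0 2.5 -1.6 0 1" --pt "0 0 0 2.5 -1.6 0 1" --pt "0 0 0 2.5 -1.6 0 1" --pt "0 0 0 2 -1.4 0 1" --pt "0 0 0 1.5 -1 0 1"

```text
time: 17.72
position: [0.5638, -0.0092, 0.278]
eef_rot: [1.931, -2.475, -0.001]
ft_force: [0.4, 0.6, -2.3]
grip_width: 0.024
gripper_force: 20.0
```

Request:
apply_moves --pt "0 0 0 1.0 -0.5 0 1" --pt "0 0 0 0.4 -0.3 0 1" --pt "0 0 0 0 0 0 1" --pt "0 0 0 0 0 0 1" --pt "0 0 0 0 0 0 1" --pt "0 0 0 0 0 0 1"

```text
time: 18.22
position: [0.5683, -0.0213, 0.2796]
eef_rot: [-1.936, 2.474, 0.0]
ft_force: [-1.2, 0.6, -1.1]
grip_width: 0.024
gripper_force: 20.0
```

```bash
cat > chk.py <<'E'
from meas import *
from plan import plan
s=r.sense(); p=s["position"]; plan([.5815,-.0523,p[2]],-14)
out=[]
for n in("scene","side"):
    c=cam(n);P=cloud(c)
    m=(abs(P[...,0]-p[0])<.03)&(abs(P[...,1]-p[1])<.03)
    for nm,a,b in(("housing",p[2]-.038,p[2]-.003),("probe",p[2]-.113,p[2]-.047),("cap",.117,.1215)):
        if nm=="cap": m=(abs(P[...,0]-.5815)<.04)&(abs(P[...,1]+.0523)<.04); 
        k=m&(P[...,2]>a)&(P[...,2]<b); Q=P[k]
        if len(Q)<8: print(n,nm,len(Q)); continue
        # lean: fit x,y against z
        f=[np.polyfit(Q[:,2],Q[:,i],1)[0].round(3) for i in(0,1)]
        print(n,nm,len(Q),"mean",(Q.mean(0)*1000).round(1),"slope",f,"min/max z",Q[:,2].min().round(3),Q[:,2].max().round(3))
    px=(c["R"]@np.array([.58,-.05,.16])+c["t"]); u=int(c["fx"]*px[0]/px[2]+c["cx"]);v=int(c["fy"]*px[1]/px[2]+c["cy"])
    out.append(cv2.resize(c["color"][max(v-50,0):v+50,u-33:u+34],(400,600),interpolation=cv2.INTER_CUBIC))
import sys; cv2.imwrite("pics/"+sys.argv[1],np.hstack(out)[:,:,::-1])
E
python3 chk.py pre.png
```

```text
t 18.22 pos [ 0.5683 -0.0213  0.2796] close line deg 166.09 z [ 1.e-04  2.e-04 -1.e+00] q1,q6 [ 0.31 -0.55] ft [-1.2  0.6 -1.1] grip 0.024 20.0
 shift cm [ 2.7  -2.03 -0.  ]
 turn [-0.0001  0.0002  0.0015] shift after turn [ 2.69 -2.03  0.  ]
scene housing 213 mean [579.8 -21.4 258.4] slope [np.float64(-0.011), np.float64(-0.014)] min/max z 0.242 0.277
scene probe 235 mean [573.8 -20.1 200.9] slope [np.float64(-0.003), np.float64(-0.009)] min/max z 0.167 0.233
scene cap 40 mean [602.  -52.2 119.4] slope [np.float64(-2.861), np.float64(-2.045)] min/max z 0.117 0.121
side housing 168 mean [566.  -36.4 259.6] slope [np.float64(-0.068), np.float64(-0.049)] min/max z 0.242 0.276
side probe 143 mean [566.4 -29.5 200.4] slope [np.float64(0.009), np.float64(0.006)] min/max z 0.168 0.233
side cap 43 mean [579.3 -72.5 119.2] slope [np.float64(1.402), np.float64(0.953)] min/max z 0.117 0.121
```

View pics/pre.png

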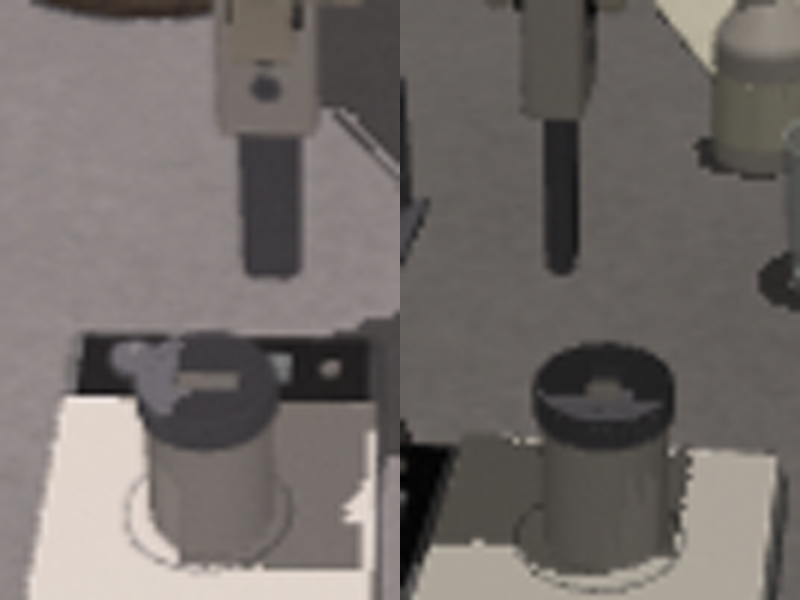

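The meter is upright and the slot is visible: left panel at (380,210), right panel at (390,605). I'll align over the slot and lower to just above the lid.

Request:
apply_moves --pt "0 0 0 0.6 -0.46 0 1" --pt "0 0 0 0.9 -0.7 0 1" --pt "0 0 0 0.75 -0.5 0 1" --pt "0 0 0 0.4 -0.3 0 1" --pt "0 0 0 0 0 0 1" --pt "0 0 0 0 0 0.8 1" --pt "0 0 0 0 0 1.0 1" --pt "0 0 0 0 0 0.8 1" --pt "0 0 0 0 0 0.4 1" --pt "0 0 0 0 0 0 1" --pt "0 0 0 0 0 0 1" --pt "0 0 0 0 0 0 1"

```text
time: 19.32
position: [0.5813, -0.0525, 0.2499]
eef_rot: [-1.935, 2.475, -0.001]
ft_force: [-0.6, -0.1, -1.6]
grip_width: 0.0237
gripper_force: 20.0
```

```bash
sed -i 's/\[.5815,-.0523,p\[2\]\]/[.5811,-.0516,p[2]]/' chk.py; python3 chk.py pre2.png
```

```text
t 19.32 pos [ 0.5813 -0.0525  0.2499] close line deg 166.04 z [ 5.e-04 -1.e-04 -1.e+00] q1,q6 [ 0.24 -0.49] ft [-0.6 -0.1 -1.6] grip 0.0237 20.0
 shift cm [-0.08  0.04 -0.  ]
 turn [-0.0005 -0.      0.0007] shift after turn [-0.08  0.04  0.  ]
scene housing 193 mean [592.7 -52.3 227.4] slope [np.float64(0.076), np.float64(0.046)] min/max z 0.212 0.246
scene probe 220 mean [586.6 -51.4 171.2] slope [np.float64(0.003), np.float64(0.007)] min/max z 0.137 0.203
scene cap 44 mean [600.6 -53.5 119.2] slope [np.float64(-2.96), np.float64(0.055)] min/max z 0.117 0.121
side housing 166 mean [578.4 -67.5 229.8] slope [np.float64(-0.038), np.float64(-0.026)] min/max z 0.212 0.247
side probe 137 mean [579.9 -60.5 169.7] slope [np.float64(-0.009), np.float64(-0.02)] min/max z 0.138 0.203
side cap 34 mean [577.2 -74.3 119. ] slope [np.float64(0.61), np.float64(0.802)] min/max z 0.117 0.121
```

View pics/pre2.png

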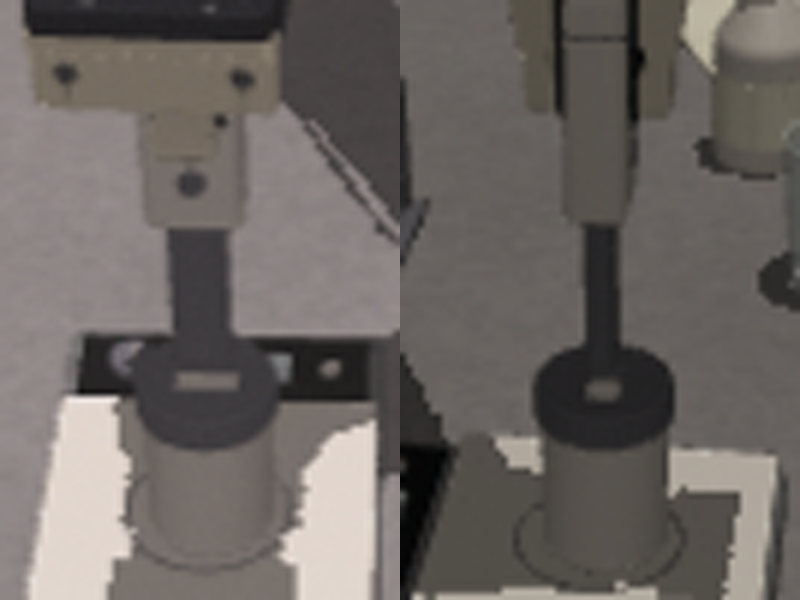

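The tip is just above the lid. The scene panel suggests the slot, centred at column 208, lies about 1 px right of the probe at column 202. I'll quantify that with the camera model.

```bash
cat > reg.py <<'E'
from h import *
def pr(c,X):
    q=np.atleast_2d(X)@c["R"].T+c["t"]; return np.c_[c["fx"]*q[:,0]/q[:,2]+c["cx"],c["fy"]*q[:,1]/q[:,2]+c["cy"]]
a=np.radians(76); ey=np.array([np.cos(a),np.sin(a),0]); ex=np.array([ey[1],-ey[0],0])
p=r.sense()["position"]
for n in("scene","side"):
    c=cam(n); g=cv2.cvtColor(c["color"],cv2.COLOR_RGB2GRAY).astype(float)
    ctr=np.array([.5815,-.052,.124])
    sl=np.array([ctr+i*.007*ex+j*.013*ey for i,j in((1,1),(1,-1),(-1,-1),(-1,1))]); S=pr(c,sl)
    u,v=pr(c,ctr)[0]
    v0,u0=int(v)-7,int(u)-14
    print(n,"model slot corners (col,row)",S.round(1).tolist(),"centre",u.round(1),v.round(1),"crop origin col,row",u0,v0)
    print(g[v0:v0+14,u0:u0+28].astype(int))
    # probe columns at z=.16: edges by half-level
    for z in(.15,.165):
        pc=pr(c,[p[0],p[1],z])[0]; row=int(round(pc[1])); seg=g[row,int(pc[0])-14:int(pc[0])+15]
        print(" probe z",z,"model centre col",pc[0].round(2),"row",row,"from col",int(pc[0])-14,seg.astype(int))
E
python3 reg.py
```

```text
scene model slot corners (col,row) [[299.6, 204.3], [288.9, 204.0], [289.5, 200.2], [300.0, 200.5]] centre 294.5 202.2 crop origin col,row 280 195
[[105 104 105 104 104 102  98  92  99 101  72  63  62  62  63  62  63  61
   60  70 110 137 139 141 139 137 139 141]
 [ 48  51  60  71  66  53  45  41  47  57  60  61  62  62  62  63  62  62
   60  58  66  75  72  62  59  60  60  60]
 [ 77 102 111 128 111  57  49  47  56  59  59  62  62  63  62  61  62  60
   59  57  58  62  62  52  38  32  33  33]
 [106 110 117 119  69  60  58  57  62  61  60  61  62  63  62  62  62  63
   60  57  59  61  62  61  52  41  45  44]
 [111 110 103  77  60  60  61  60  59  60  57  62  63  63  61  64  61  62
   61  60  61  61  61  60  61  67  92 112]
 [106  98  67  61  60  62  61  60  60  60  60  59  59  60  59  60  60  60
   59  59  60  59  61  59  59  62  84 120]
 [ 78  84  63  63  62  61  61  61  61  61  61  62  63  62  62  60  62  61
   61  62  63  61  62  60  61  60  70  99]
 [ 54  68  64  62  60  60  61  61  61  63  79 104 105 106 103  96  96  96
   95  95  88  68  59  61  61  60  65  90]
 [ 40  41  46  56
[... 2484 characters left out ...]
1 102  59  35  35  36  34  34  33  35  34  35  35  34  34  34  35
   34  35  35  34  34  36  36  33  34  94]
 [100 101 101  61  37  35  35  37  37  37  35  33  34  34  32  35  35  35
   34  35  35  37  37  37  36  34  36  94]
 [ 99 101 102  77  39  34  35  35  37  39  38  38  37  37  37  37  37  37
   39  39  38  38  37  36  35  34  49  96]]
 probe z 0.15 model centre col 320.78 row 194 from col 306 [ 98  99  97  99 100  99  97 100 100 100 100 101  46  37  39  38  35  56
  94  97  98  98  98  98  99 100  99  98  98]
 probe z 0.165 model centre col 320.74 row 189 from col 306 [102 100  99  99 101  99 101 100 100  99  99  99  44  37  38  38  36  59
  96  99  99 100 100 101  99  99  98  98  98]
```

Registration puts the slot centre at about (581.9, -51.0), so the tool needs a 1.6 mm correction. I'll apply it, then lower slowly while watching the force.

Request:
apply_moves --pt "0 0 0 -0.16 -0.02 0 1" --pt "0 0 0 0 0 0 1" --pt "0 0 0 0 0 0.3 1" --pt "0 0 0 0 0 0.2 1" --pt "0 0 0 0 0 0.2 1" --pt "0 0 0 0 0 0.2 1" --pt "0 0 0 0 0 0 1" --pt "0 0 0 0 0 0 1"

```text
time: 20.18
position: [0.5816, -0.0511, 0.2404]
eef_rot: [1.934, -2.475, -0.0]
ft_force: [0.2, 0.2, -1.4]
grip_width: 0.0241
gripper_force: 20.0
```

Request:
apply_moves --pt "0 0 0 0 0 0.1 1" --pt "0 0 0 0 0 0.1 1" --pt "0 0 0 0 0 0.1 1" --pt "0 0 0 0 0 0 1"

```text
time: 20.52
position: [0.5816, -0.0511, 0.2373]
eef_rot: [1.934, -2.475, -0.0]
ft_force: [0.1, 0.1, -0.6]
grip_width: 0.0237
gripper_force: 20.0
```

```bash
python3 -c "
from plan import *
plan([.5819,-.051,.205],-14)"
```

```text
t 20.52 pos [ 0.5816 -0.0511  0.2373] close line deg 166.02 z [-3.e-04  0.e+00 -1.e+00] q1,q6 [ 0.25 -0.49] ft [ 0.1  0.1 -0.6] grip 0.0237 20.0
 shift cm [-0.02 -0.03  3.23]
 turn [ 0.0003 -0.0001  0.0003] shift after turn [-0.02 -0.03  3.23]
```

The tip is about 5 mm below the lid with no contact force, so it's in the slot. Continuing down gently.

Request:
apply_moves --pt "0 0 0 -0.02 -0.03 0.2 1" --pt "0 0 0 0 0 0.2 1" --pt "0 0 0 0 0 0.2 1" --pt "0 0 0 0 0 0.2 1" --pt "0 0 0 0 0 0.2 1" --pt "0 0 0 0 0 0.2 1" --pt "0 0 0 0 0 0 1"

```text
time: 21.1
position: [0.5817, -0.051, 0.225]
eef_rot: [1.934, -2.475, -0.001]
ft_force: [-1.2, -0.7, -1.3]
grip_width: 0.0237
gripper_force: 20.0
```

Request:
apply_moves --pt "0 0 0 0 0 0.3 1" --pt "0 0 0 0 0 0.3 1" --pt "0 0 0 0 0 0.3 1" --pt "0 0 0 0 0 0.3 1" --pt "0 0 0 0 0 0.3 1" --pt "0 0 0 0 0 0.3 1" --pt "0 0 0 0 0 0.1 1" --pt "0 0 0 0 0 0.1 1" --pt "0 0 0 0 0 0 1" --pt "0 0 0 0 0 0 1" --pt "0 0 0 0 0 0 1" --pt "0 0 0 0 0 0 1"

```text
time: 22.1
position: [0.5821, -0.051, 0.2058]
eef_rot: [-1.934, 2.475, -0.0]
ft_force: [0.1, -0.1, -0.4]
grip_width: 0.0239
gripper_force: 20.0
```

```bash
python3 chk.py fin.png
```

```text
t 22.1 pos [ 0.5821 -0.051   0.2058] close line deg 166.02 z [ 3.e-04  0.e+00 -1.e+00] q1,q6 [ 0.25 -0.49] ft [ 0.1 -0.1 -0.4] grip 0.0239 20.0
 shift cm [ 0.09  0.08 -0.  ]
 turn [-0.0003  0.0001  0.0004] shift after turn [0.09 0.08 0.  ]
scene housing 177 mean [593.2 -50.  183.7] slope [np.float64(-0.019), np.float64(0.032)] min/max z 0.168 0.202
scene probe 502 mean [594.1 -51.7 122.1] slope [np.float64(-0.369), np.float64(0.086)] min/max z 0.093 0.159
scene cap 38 mean [603.9 -52.8 119.3] slope [np.float64(-1.025), np.float64(-0.146)] min/max z 0.117 0.121
side housing 150 mean [579.2 -66.5 184.9] slope [np.float64(0.016), np.float64(-0.009)] min/max z 0.168 0.202
side probe 475 mean [580.  -63.8 120.2] slope [np.float64(0.033), np.float64(0.407)] min/max z 0.093 0.159
side cap 36 mean [576.5 -69.3 119.4] slope [np.float64(0.67), np.float64(2.581)] min/max z 0.117 0.121
```

View pics/fin.png

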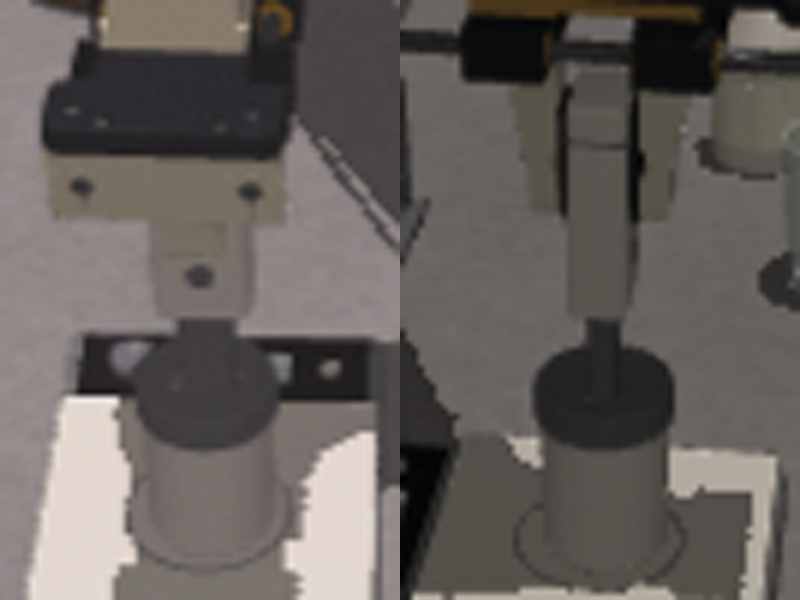

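The probe is through the slot, with the lid entry at about (385,205) in the left panel and (395,602) in the right. The housing is clear of the lid, the pot is unmoved, and force is near zero. The tip is about 36 mm below the lid.

```bash
python3 -c "
from bench import r
print(r.sign_off())"
```

```text
the job is handed in; nothing more can be done
None
```

The job is handed in: the slotted pot stands released and upright within about 3 mm of the plate's middle, and the gripper holds the meter upright and still, its tip about 36 mm below the lid (half-way down), clear of the bottom, and its housing clear of the lid.

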